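Unlatch the plate incubator and hold its lid open

TASK

The bench incubator's lid has no stay and falls shut by itself, and a colleague needs both hands to take out the agar plates. Turn the swivel catch on its front deck a quarter turn clockwise, so that its nose points at the black line engraved in the deck, then lift the lid smoothly by its knob to 50 degrees from shut (room for a hand, and the warm air stays in) and hold it there: the program finishes while still holding the lid, with the catch left on its line. Do not let the lid drop, and leave the plates and everything standing round the incubator where they are.

Things in the scene. Friction and masses are not known exactly. Their poses are not given: they have to be found in the camera images.
- incubator: White bench incubator, a low box fixed to the worktop, 260 mm deep (its x), 320 mm wide (its y), 102 mm high to the deck and chamber rim. Origin at the centre of its underside, x pointing from its control-panel front towards the hinge at its back, y to its left as seen from the front, z up. Under the lid is an open chamber with agar plates. The front 52 mm of its top is a bare deck that carries the swivel catch near the right end. Its place and yaw vary.
- catch (a joint): Angle of the swivel catch about its upright axis, rad: 0 = nose pointing straight back over the lid (incubator +x), growing clockwise seen from above; 1.571 = nose pointing at the black line, to the incubator's right (-y). The nose overhangs the lid's front edge and blocks the lid below about 0.8, and is clear of it above 0.95; it turns from -0.25 to 2.1 with light friction (0.05 N m) and stays where it is left. It starts between 0.1 and 0.6.
- catch_grip (a point): Point on the upright axis of the catch, 145 mm above the worktop, inside the catch's black wing grip. The wing is an upright bar 11 mm thick and 34 mm long, lying along the nose and centred on the axis, from 125 to 150 mm above the worktop. Axis at x = -106, y = -92 mm in the incubator's frame, 26 mm in front of the lid's front edge. The point's x axis points along the nose.
- catch_nose (a point): Outer end of the catch's steel nose, 39 mm from the catch's axis, 121 mm above the worktop; the nose is a flat bar 14 mm wide and 6 mm thick, rounded at its end.
- catch_mark (a point): Middle of the black line engraved in the deck, 4 mm by 16 mm, radial to the catch's axis and 51 mm from it towards the incubator's right (-y), on the deck (102 mm above the worktop).
- lid (a joint): Opening angle of the lid, rad: 0 = shut, growing as the front edge rises; 0.873 = 50 degrees; stop at 1.30. The lid has no spring or stay and falls shut from any angle; about 0.55 kg (varies by a quarter), 2.5 to 4 N at the knob when shut.
- lid_hinge (a point): Middle of the lid's hinge axis, which runs along the incubator's y at x = +118 mm in its frame, 110.5 mm above the worktop. The lid is a flat framed window 12 mm thick, 300 mm wide, its front edge 198 mm in front of the hinge axis, its top 116.5 mm above the worktop when shut.
- lid_knob (a point): Grip point in the middle of the lid's knob: black, upright, round, head 30 mm in diameter from 14 to 36 mm above the lid's top on a 16 mm stem; this point is 26 mm above the lid's top. The knob stands in the middle of the lid's width, 173 mm in front of the hinge axis and 25 mm behind the lid's front edge; with the lid shut this point is 142.5 mm above the worktop. It swings with the lid about the hinge.
- plates_stack: Stack of agar plates in the left half of the chamber, 93 mm across, 46 mm high; loose. Origin at the centre of its underside, 32 mm above the worktop.
- plate_single: Single agar plate in the right half of the chamber, 93 mm across, 14 mm high; loose. Origin at the centre of its underside.
- timer: White countdown timer, 34 x 62 x 40 mm, standing at the incubator's right; a bystander.
- cup_near: Sample cup with a red lid, 56 mm across, 60 mm high, at the incubator's left; a bystander.
- cup_far: Sample cup like the other one, behind it at the incubator's left; a bystander.
- plates_waiting: Stack of agar plates on the worktop at the left, 93 mm across, 46 mm high; a bystander.
- carton: Upright carton of filters, 66 x 85 x 116 mm, at the incubator's right towards the back; a bystander.
- tub: White screw tub, 52 mm across, 50 mm high, at the left; a bystander.

How it is judged (in metres and radians):
On the way, in this order (a step that is already met when the one before it is completed fails the run):
1. the catch's nose points at the black line, within about 11 degrees, while the lid is still shut (value of joint catch between 1.37 and 1.77 rad and value of joint lid below 0.06 rad), for 0.2 s.
2. the lid is held up by the robot at 50 degrees, within 6 degrees (value of joint lid between 0.77 and 0.98 rad and (contact force between lid and the fingers above 0.8 N or contact force between lid and the arm above 0.8 N)), for 0.3 s.
At the end, for the whole second after the job is handed in: The robot is still holding the lid (more than 0.8 N between robot and lid), the lid is at rest at 50 degrees open within 6 degrees (0.77 to 0.98 rad), and the catch's nose still points at its black line within 11 degrees (1.37 to 1.77 rad) (all of step 2 and value of joint catch between 1.37 and 1.77 rad and velocity of joint lid between -0.08 and 0.08 rad/s); the arm keeps its last pose, push and grip.
It fails at once if the lid drops or is slammed (it closes faster than 2.5 rad/s) (velocity of joint lid below -2.5 rad/s).
It fails at once if the lid is flung up (it opens faster than 2.5 rad/s) (velocity of joint lid above 2.5 rad/s).
It fails at once if a plate in the chamber is shifted by more than 20 mm (distance of any of plates_stack, plate_single from where it was at the start of the episode above 0.02 m).
It fails at once if a thing standing round the incubator is shifted by more than 30 mm (distance of any of timer, cup_near, cup_far, plates_waiting, carton, tub from where it was at the start of the episode above 0.03 m).
It also fails if it takes over 45 s, if anything falls off the work surface, if the arm or the gripper's body presses on something with over 40 N, if the wrist force passes 120 N, or if a joint passes its speed limit or range.

ROBOT

A 6-joint arm with a two-finger parallel gripper is mounted at the origin on a cart in front of the work surface, level with it; the furniture and walls round the work are solid. World frame = base frame: x ahead of the robot, y to its left, z up, the work surface at z = 0. Lengths are in mm, angles in rad, forces in N, time in s.
With the tool pointing down it reaches from about 400 to 925 mm from the base axis. Payload 12.5 kg.
Tool frame: the origin (TCP) lies at the very end of the fingers, on their centre line; the grasp point (between the pads) lies 19 mm behind it; z points along the fingers, y is the line along which they close (so a half turn about z gives the same grasp; the last joint's range is limited). The gripper opens to 95 mm and grips with 3 to 60 N. Pads are 20 mm wide; open, the fingers measure 119 mm over their backs; the gripper's body (75 mm by 180 mm) begins 59 mm behind the grasp point.
Start: joints at [-1.288, 0.491, 1.559, -0, 1.092, -0.106], TCP at [236.948, -578.362, 214.661] pointing down, gripper open.
Joint ranges: [-3.1, 3.1], [-0.84, 2.19], [0.05, 2.79], [-1.13, 4.28], [0.06, 2.93], [-2.69, 2.69]. Speed limits (rad/s): [2.22, 2.22, 2.79, 3.14, 3.14, 3.14].

INTERFACE

Orientations are given as [roll, pitch, yaw] about the fixed x, y, z axes, in that order (R = Rz(yaw) Ry(pitch) Rx(roll)).
In Python, from bench import sensors, cams, order, find_in, place_of gives the robot as it stands.
- The arm moves only by the tool step_arm, never from a script. Its argument "targets" is text: rows parted by semicolons, each of 7 numbers parted by spaces: the shift along the tool's x, y, z in mm, then the turn, a rotation vector about the tool's x, y, z in degrees, then the finger opening in mm, from 0 to 95.1. A call has exactly 5 rows; each row shifts and turns the commanded pose from where the row before left it, along the tool's axes as they then stand; what a row does not reach is not made up. A row lasts 1/10 s, in which the tool goes at most 50 mm and 8.59 degrees, less where a joint would pass 70% of its speed; a pose out of reach is approached as far as the arm can. A call with a gripper value outside its range is refused whole. The fingers move at their own pace and stop on an object; the grip force is fixed at half the most. Time passes only in rows, so rows that do not move let the fingers close, or fill a call up. It gives the time, the measured TCP pose, the force, the opening and the grip force at its end, in the units of the state.
- sensors.sense(): the state, without advancing time (a new reading comes with each control period).
- cams.camera(name): name is "scene" or "top"; returns a dict with "pixels" (384x512x3 uint8, red, green, blue), "fx", "fy", "cx", "cy" (pixels), "pose" (4x4, takes a point from camera to world coordinates). Camera axes: x right, y down, z forward; pixel columns grow to the right and rows downward; lengths in mm; the calibration is good to about 2 mm. A picture is of the moment at which its call begins. There is no depth.
- order.close_job(): hands the job in; it is judged then, once.
Trained networks look in a picture, given as the dict that the camera call returned (one of the last four; its "shot" number tells which), for a name from the list of things; names that differ only in an ending like _2 or _b are one class to them, and where a whole thing is asked for, a point or a joint stands for the part that bears it (a point fixed in the world has none). Each returns a list of dicts, best first, with "score" (0 to 1); they miss things now and then, are a little off and sometimes report something else, mostly with a low value. They report only what shows in the picture. A call takes as long as a camera call.
- find_in(picture, thing): "centre" ([x, y, z] in mm, in world coordinates, good to about 4 mm: the middle of the surface that is visible of it).
- place_of(picture, thing): "centre" ([x, y, z] in mm, in world coordinates, good to about 4 mm: a listed point, or the origin of a listed thing).
The state is a dict: "time_s": time; "joints": joint angles; "qd": joint speeds; "effort": joint torques, N m; "position": TCP position; "orientation": TCP orientation; "wrist_force": force on the tool from outside, world axes, zero at the start; "ft_torque": the same for the moment, N m; "width": finger opening in mm; "gripper_force": force on a finger pad.
Only numpy, scipy, OpenCV 4.12 (cv2) and the standard library are available. Lean on these libraries where they do the work, as an engineer would, in place of code of your own. Each camera call takes 0.05 s, during which the arm holds its last target. There are 200 camera calls.

## Working session

There is one attempt and no reset: what is moved stays moved. The work goes in short steps, Python scripts to look and compute and a tool call to move; the robot and the scene stay as the last step left them, time stands still between calls to the robot, and variables do not carry over. Pictures are saved under pics/ and viewed, at most 10 in all, crops included, and the job is handed in when it is done.

Besides the shell and the picture viewer there is one more tool, called after "Call:" by a JSON object that holds its "fn" and its "kwargs", one argument or row to a line. step_arm: Moves the arm, as the interface text tells. Its arguments: {"type":"object","properties":{"targets":{"type":"string"}},"required":["targets"]}

```bash
mkdir -p pics
cat > h.py <<'E'
import numpy as np,cv2
from bench import sensors,cams,order,find_in,place_of
from scipy.spatial.transform import Rotation as R
def proj(c,p):
    T=np.linalg.inv(np.array(c["pose"])); q=T[:3,:3]@np.array(p)+T[:3,3]
    return [c["fx"]*q[0]/q[2]+c["cx"],c["fy"]*q[1]/q[2]+c["cy"]]
def ray(c,u,v,z):
    P=np.array(c["pose"]); d=P[:3,:3]@[(u-c["cx"])/c["fx"],(v-c["cy"])/c["fy"],1]
    return P[:3,3]+d*(z-P[2,3])/d[2]
E
python3 - <<'E'
from h import *
s=sensors.sense(); print(s["position"],s["orientation"],s["time_s"])
ps=[]
for n in("top","scene"):
    c=cams.camera(n); ps.append(c["pixels"])
    print(n,np.round(c["pose"],3).tolist(),c["fx"])
    for t in("incubator","catch_grip","catch_nose","catch_mark","lid_hinge","lid_knob","timer","carton","cup_near"):
        print(t,[(np.round(d["centre"]).tolist(),round(d["score"],2),np.round(proj(c,d["centre"])).tolist()) for d in place_of(c,t)[:2]])
    cv2.imwrite(f"pics/{n}0.png",cv2.resize(c["pixels"][:,:,::-1],(800,600)))
E
```

```text
[ 236.87886714 -578.1206926   214.05474978] [-3.14049764e+00 -1.08995309e-04  3.88775040e-01] 0.0
top [[-0.007, -0.994, 0.112, 435.863], [-1.0, 0.01, 0.026, 30.941], [-0.027, -0.111, -0.993, 1165.469], [0.0, 0.0, 0.0, 1.0]] 387.1400330857257
incubator [([553.0, -13.0, 4.0], 0.96, [276.0, 200.0])]
catch_grip [([438.0, -96.0, 144.0], 0.69, [311.0, 237.0]), ([458.0, -217.0, 0.0], 0.33, [345.0, 231.0])]
catch_nose [([468.0, -116.0, 122.0], 0.61, [317.0, 226.0])]
catch_mark [([436.0, -140.0, 100.0], 0.77, [325.0, 238.0]), ([671.0, -18.0, 110.0], 0.52, [279.0, 153.0])]
lid_hinge [([668.0, -22.0, 108.0], 0.68, [280.0, 155.0])]
lid_knob [([495.0, -5.0, 140.0], 0.97, [275.0, 216.0])]
timer [([454.0, -217.0, 0.0], 0.57, [345.0, 232.0]), ([554.0, -11.0, 4.0], 0.22, [276.0, 199.0])]
carton []
cup_near [([527.0, 206.0, 2.0], 0.51, [204.0, 209.0])]
scene [[-0.846, -0.27, 0.46, 67.305], [-0.533, 0.431, -0.728, 868.363], [-0.002, -0.861, -0.509, 669.677], [0.0, 0.0, 0.0, 1.0]] 407.53579943314617
incubator [([550.0, -9.0, 0.0], 0.62, [279.0, 214.0])]
catch_grip [([436.0, -88.0, 145.0], 0.71, [331.0, 169.0])]
catch_nose [([471.0, -116.0, 119.0], 0.48, [323.0, 170.0])]
catch_mark [([435.0, -145.0, 104.0], 0.84, [337.0, 174.0])]
lid_hinge [([671.0, -17.0, 111.0], 0.88, [246.0, 169.0])]
lid_knob [([493.0, -5.0, 144.0], 0.62, [298.0, 176.0])]
timer []
carton []
cup_near [([528.0, 206.0, -0.0], 0.61, [245.0, 256.0])]
```

View pics/top0.png

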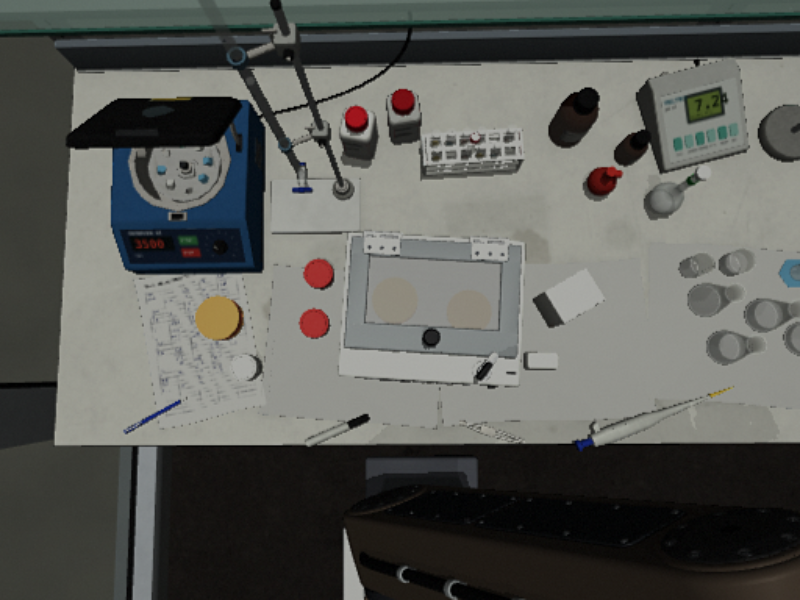

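View pics/scene0.png

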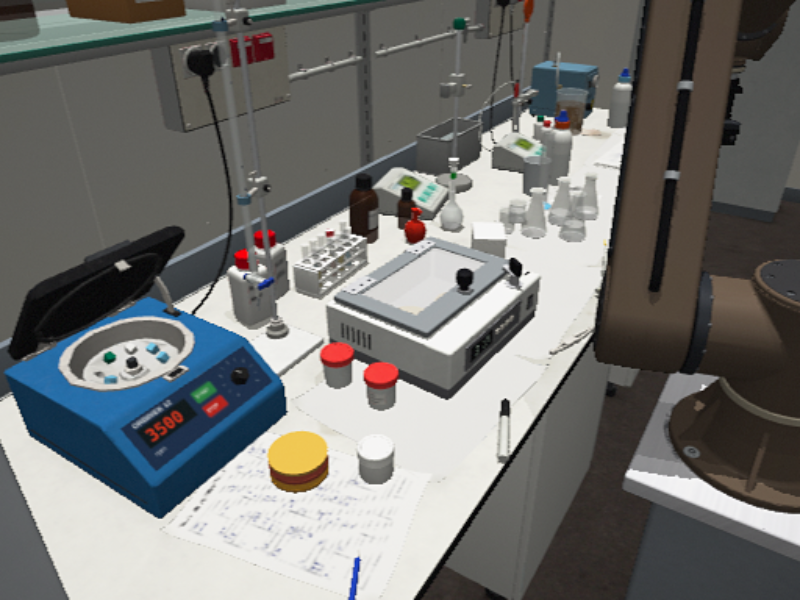

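Run:
```python
from h import *
from scipy.optimize import least_squares
L={"incubator":(0,0,0),"catch_grip":(-106,-92,145),"catch_mark":(-106,-143,102),"lid_hinge":(118,0,110.5),"lid_knob":(-55,0,142.5)}
obs=[];nose=[]
for n in("top","scene","top","scene"):
    c=cams.camera(n)
    for t in L:
        for d in place_of(c,t)[:1]:
            obs.append((t,d["centre"]))
    nose+= [d["centre"] for d in place_of(c,"catch_nose")[:1]]
def f(p):
    r=[]
    for t,o in obs:
        l=L[t];C,S=np.cos(p[2]),np.sin(p[2])
        r+=[p[0]+C*l[0]-S*l[1]-o[0],p[1]+S*l[0]+C*l[1]-o[1]]
    return r
s=least_squares(f,[553,-10,0],loss="soft_l1",f_scale=4);p=s.x
print(p,np.round(s.fun).tolist());w=lambda l:np.array([p[0]+np.cos(p[2])*l[0]-np.sin(p[2])*l[1],p[1]+np.sin(p[2])*l[0]+np.cos(p[2])*l[1],l[2]])
for t in L:print(t,w(L[t]).round(1))
g=w(L["catch_grip"])
for q in nose:
    d=np.array(q)-g;print(np.round(q),"catch",p[2]-np.arctan2(d[1],d[0]),np.hypot(*d[:2]))
```

```text
[ 5.51768100e+02 -8.34200696e+00 -8.45543403e-02] [-0.0, 4.0, -182.0, -291.0, -3.0, -2.0, 0.0, 1.0, 1.0, 1.0, 0.0, 3.0, 2.0, -0.0, -106.0, -538.0, -1.0, 0.0, 5.0, 1.0, 2.0, 1.0, -2.0, -3.0, 140.0, -225.0, -1.0, 2.0, 2.0, 0.0, 2.0, -3.0, 0.0, 4.0, -3.0, 4.0, 2.0, 2.0]
incubator [551.8  -8.3   0. ]
catch_grip [438.4 -91.1 145. ]
catch_mark [ 434.1 -141.9  102. ]
lid_hinge [669.3 -18.3 110.5]
lid_knob [497.   -3.7 142.5]
[ 470. -116.  123.] catch 0.5843458999292902 40.05452378858149
[ 468. -116.  120.] catch 0.6026604122392503 38.838706775207555
[438. -95. 143.] catch 1.5582916911922773 3.848740726150095
[ 469. -118.  123.] catch 0.6378007298842141 41.35009433137888
```

The top view shows the incubator centred near (432,305), with the knob at (431,337), the catch wing at (487,367), the mark at (511,373) and the timer at (541,361). The scene view agrees: knob at (464,278), catch at (515,268). The fit gives incubator yaw -0.085 and catch angle about 0.6. I'll turn the tool to wing yaw 2.457 first, which is -118.5° about tool z and keeps joint 6 in range.

Call:
{"fn": "step_arm", "kwargs": {
  "targets": "0 0 0 0 0 -8.5 50; 0 0 0 0 0 -8.5 50; 0 0 0 0 0 -8.5 50; 0 0 0 0 0 -8.5 50; 0 0 0 0 0 -8.5 50"
}}

```text
time_s: 2.9
position: [236.9, -578.3, 214.6]
orientation: [3.142, 0.0, 1.137]
wrist_force: [-0.8, -0.0, -0.0]
width: 60.6
gripper_force: 0.0
```

Call:
{"fn": "step_arm", "kwargs": {
  "targets": "0 0 0 0 0 -8.5 50; 0 0 0 0 0 -8.5 50; 0 0 0 0 0 -8.5 50; 0 0 0 0 0 -8.5 50; 0 0 0 0 0 -8.5 50"
}}

```text
time_s: 3.4
position: [236.9, -578.4, 214.6]
orientation: [-3.142, 0.0, 1.878]
wrist_force: [-0.1, -0.9, -0.2]
width: 50.1
gripper_force: 0.0
```

Call:
{"fn": "step_arm", "kwargs": {
  "targets": "0 0 0 0 0 -8.5 50; 0 0 0 0 0 -8.5 50; 0 0 0 0 0 -8.5 50; 0 0 0 0 0 -8 50; 0 0 0 0 0 0 50"
}}

```text
time_s: 3.9
position: [236.9, -578.4, 214.7]
orientation: [-3.141, 0.0, 2.459]
wrist_force: [0.6, 0.8, 0.7]
width: 49.9
gripper_force: 0.0
```

```bash
cat >> h.py <<'E'
def delta(target):
    s=sensors.sense(); Rt=R.from_euler("xyz",s["orientation"])
    print("t",s["time_s"],"pos",np.round(s["position"],1),"rpy",np.round(s["orientation"],3),"tool delta",Rt.inv().apply(np.array(target)-s["position"]).round(1),"F",np.round(s["wrist_force"],1),"w",s["width"],"j",np.round(s["joints"],2))
E
python3 -c "
from h import *
delta([438.4,-91.1,200])"
```

```text
t 3.9 pos [ 236.9 -578.4  214.7] rpy [-3.141  0.     2.459] tool delta [151.  505.2  14.6] F [0.6 0.8 0.7] w 49.93053221178502 j [-1.29  0.49  1.56 -0.    1.09 -2.18]
```

Call:
{"fn": "step_arm", "kwargs": {
  "targets": "10 33.5 1 0 0 0 50; 10 33.5 1 0 0 0 50; 10 33.5 1 0 0 0 50; 10 33.5 1 0 0 0 50; 10 33.5 1 0 0 0 50"
}}

```text
time_s: 4.4
position: [304.5, -415.7, 209.7]
orientation: [-3.142, 0.0, 2.452]
wrist_force: [0.5, -0.1, -0.2]
width: 49.9
gripper_force: 0.0
```

Call:
{"fn": "step_arm", "kwargs": {
  "targets": "10 33.5 1 0 0 0 50; 10 33.5 1 0 0 0 50; 10 33.5 1 0 0 0 50; 10 33.5 1 0 0 0 50; 10 33.5 1 0 0 0 50"
}}

```text
time_s: 4.9
position: [371.7, -254.4, 204.8]
orientation: [-3.142, 0.001, 2.452]
wrist_force: [0.1, -0.6, -0.4]
width: 49.8
gripper_force: 0.0
```

Call:
{"fn": "step_arm", "kwargs": {
  "targets": "10 33.5 1 0 0 0 50; 10 33.5 1 0 0 0 50; 10 33.5 1 0 0 0 50; 11 34.5 1 0 0 0 50; 0 0 0 0 0 0 50"
}}

```text
time_s: 5.4
position: [425.7, -122.3, 200.7]
orientation: [3.141, 0.0, 2.456]
wrist_force: [0.2, -0.5, -0.4]
width: 50.1
gripper_force: 0.0
```

Run:
```python
from h import *
delta([438.4,-91.1,128])
for n in("top","scene"):
    c=cams.camera(n)
    print(n,[np.round(proj(c,q)) for q in ([438.4,-91.1,150],[497,-3.7,142.5])],place_of(c,"catch_grip")[:1],place_of(c,"lid_knob")[:1])
    if n=="scene": cv2.imwrite("pics/s1.png",cv2.resize(c["pixels"][110:230,250:410,::-1],(800,600)))
```

```text
t 5.4 pos [ 425.7 -122.3  200.7] rpy [3.141 0.    2.456] tool delta [ 9.9 32.2 72.7] F [ 0.2 -0.5 -0.4] w 50.12086866470198 j [-0.43  0.25  2.    0.    0.89 -1.31]
top [array([309., 237.]), array([275., 215.])] [] []
scene [array([330., 167.]), array([297., 176.])] [{'centre': [435.8, -91.0, 143.3], 'score': 0.61}] [{'centre': [496.3, -3.8, 143.7], 'score': 0.9}]
```

View pics/s1.png

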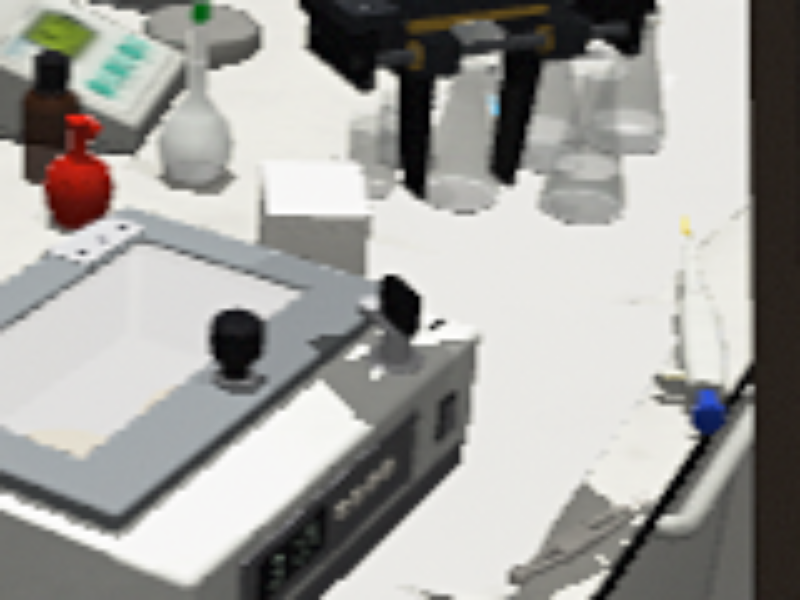

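The crop shows the wing at (400,305), close to the predicted (400,285) for its top, and the knob at (237,338). The fingers hang clear above and behind. I'll move over the wing, then down.

Call:
{"fn": "step_arm", "kwargs": {
  "targets": "5 16 0 0 0 0 50; 5 16 0 0 0 0 50; 0 0 0 0 0 0 50; 0 0 20 0 0 0 50; 0 0 20 0 0 0 50"
}}

```text
time_s: 6.2
position: [437.4, -95.0, 160.5]
orientation: [3.141, 0.002, 2.456]
wrist_force: [-0.3, 0.1, -0.9]
width: 50.0
gripper_force: 0.0
```

Call:
{"fn": "step_arm", "kwargs": {
  "targets": "0 0 15 0 0 0 50; 0 0 10 0 0 0 50; 0 0 8 0 0 0 50; 0 0 0 0 0 0 50; 0 0 0 0 0 0 50"
}}

```text
time_s: 6.7
position: [437.6, -94.3, 127.9]
orientation: [3.142, 0.0, 2.457]
wrist_force: [0.7, 0.3, -0.0]
width: 50.2
gripper_force: 0.0
```

Call:
{"fn": "step_arm", "kwargs": {
  "targets": "0 0 0 0 0 0 25; 0 0 0 0 0 0 25; 0 0 0 0 0 0 25; 0 0 0 0 0 0 10; 0 0 0 0 0 0 10"
}}

```text
time_s: 7.2
position: [437.5, -94.0, 127.7]
orientation: [3.142, 0.0, 2.457]
wrist_force: [0.4, 0.0, -0.4]
width: 15.7
gripper_force: 0.5
```

Run:
```python
from h import *
delta([438.4,-91.1,128])
```

```text
t 7.2 pos [437.5 -94.  127.7] rpy [3.142 0.    2.457] tool delta [ 1.1  2.8 -0.3] F [ 0.4  0.  -0.4] w 15.681817120305315 j [-0.36  0.37  2.08 -0.    0.69 -1.25]
```

Call:
{"fn": "step_arm", "kwargs": {
  "targets": "0.5 2 0 0 0 0 10; 0 0 0 0 0 0 10; 0 0 0 0 0 0 8; 0 0 0 0 0 0 8; 0 0 0 0 0 0 8"
}}

```text
time_s: 7.7
position: [438.5, -92.2, 127.7]
orientation: [3.142, 0.001, 2.457]
wrist_force: [0.8, -2.7, 2.8]
width: 10.9
gripper_force: 30.0
```

Run:
```python
from h import *
delta([438.4,-91.1,128]); s=sensors.sense();print(s["gripper_force"],s["ft_torque"])
```

```text
t 7.7 pos [438.5 -92.2 127.7] rpy [3.142e+00 1.000e-03 2.457e+00] tool delta [ 0.7  0.8 -0.3] F [ 0.8 -2.7  2.8] w 10.935759350835177 j [-0.35  0.37  2.08 -0.    0.69 -1.24]
29.99968707561493 [-0.21148117 -0.31799161  0.018636  ]
```

Gripped at 10.9 mm with little side force. Turning about 56° clockwise, which is + about tool z.

Call:
{"fn": "step_arm", "kwargs": {
  "targets": "0 0 0 0 0 5 8; 0 0 0 0 0 6 8; 0 0 0 0 0 6 8; 0 0 0 0 0 6 8; 0 0 0 0 0 6 8"
}}

```text
time_s: 8.2
position: [438.5, -92.2, 127.7]
orientation: [3.141, 0.0, 1.947]
wrist_force: [1.1, -0.8, 3.3]
width: 10.6
gripper_force: 30.0
```

Call:
{"fn": "step_arm", "kwargs": {
  "targets": "0 0 0 0 0 6 8; 0 0 0 0 0 6 8; 0 0 0 0 0 6 8; 0 0 0 0 0 6 8; 0 0 0 0 0 3 8"
}}

```text
time_s: 8.7
position: [438.5, -92.2, 127.7]
orientation: [3.141, 0.0, 1.476]
wrist_force: [2.1, -1.0, 3.0]
width: 10.8
gripper_force: 30.0
```

Call:
{"fn": "step_arm", "kwargs": {
  "targets": "0 0 0 0 0 0 8; 0 0 0 0 0 0 8; 0 0 0 0 0 0 30; 0 0 0 0 0 0 50; 0 0 0 0 0 0 50"
}}

```text
time_s: 9.2
position: [438.0, -91.9, 127.4]
orientation: [-3.141, -0.0, 1.48]
wrist_force: [-0.1, 0.0, 0.1]
width: 29.5
gripper_force: 0.0
```

Call:
{"fn": "step_arm", "kwargs": {
  "targets": "0 0 0 0 0 0 50; 0 0 -20 0 0 0 50; 0 0 -25 0 0 0 50; 0 0 -30 0 0 0 50; 0 0 0 0 0 0 50"
}}

```text
time_s: 9.7
position: [439.4, -92.5, 205.5]
orientation: [3.137, 0.001, 1.48]
wrist_force: [0.4, -0.2, -0.7]
width: 50.1
gripper_force: 0.0
```

Call:
{"fn": "step_arm", "kwargs": {
  "targets": "0 40 -20 0 0 0 60; 0 40 -20 0 0 0 70; 0 40 -20 0 0 0 70; 0 0 0 0 0 0 70; 0 0 0 0 0 0 70"
}}

```text
time_s: 10.2
position: [557.6, -102.9, 261.4]
orientation: [-3.14, -0.0, 1.48]
wrist_force: [-0.3, -0.1, -0.0]
width: 69.8
gripper_force: 0.0
```

Run:
```python
from h import *
delta([497,-3.7,200])
for n in("top","scene"):
    c=cams.camera(n)
    print(n,[(t,[np.round(d["centre"]).tolist()+[d["score"]] for d in place_of(c,t)[:1]]) for t in("catch_grip","catch_nose","catch_mark","lid_knob")])
    cc=np.array(proj(c,[436,-110,120])).astype(int); print(cc)
    cv2.imwrite(f"pics/{n}2.png",cv2.resize(c["pixels"][cc[1]-30:cc[1]+30,cc[0]-40:cc[0]+40,::-1],(800,600)))
```

```text
t 10.2 pos [ 557.6 -102.9  261.4] rpy [-3.14 -0.    1.48] tool delta [ 93.2 -69.3  61.5] F [-0.3 -0.1 -0. ] w 69.83861349252913 j [-0.3   0.36  1.64 -0.    1.14 -0.21]
top [('catch_grip', []), ('catch_nose', []), ('catch_mark', []), ('lid_knob', [[499.0, -6.0, 142.0, 0.84]])]
[314 238]
scene [('catch_grip', [[434.0, -92.0, 145.0, 0.68]]), ('catch_nose', [[435.0, -132.0, 123.0, 0.68]]), ('catch_mark', [[433.0, -145.0, 101.0, 0.63]]), ('lid_knob', [[497.0, -5.0, 143.0, 0.63]])]
[332 173]
```

View pics/scene2.png

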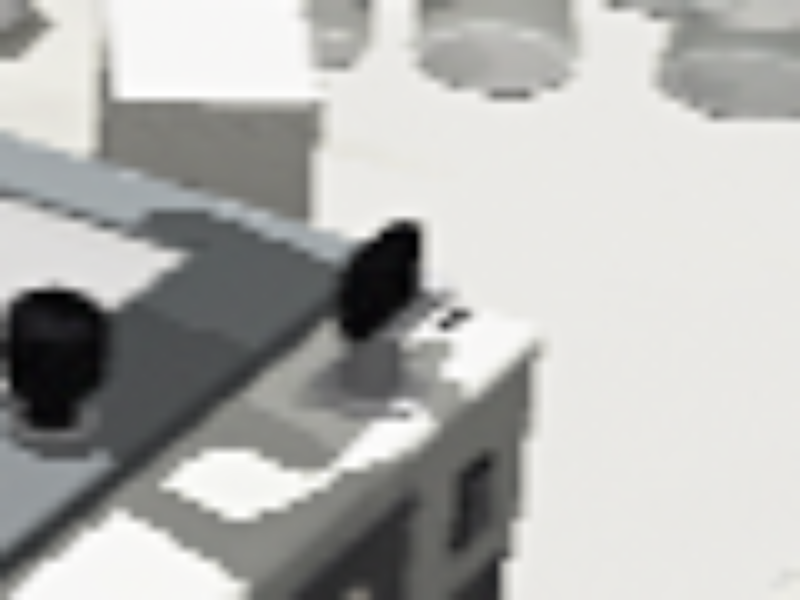

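The crop shows the nose running to the black line at (455,318); the wing at (380,280) lies along it. Tool yaw puts the catch at about 1.58. Next I'll turn the tool +90° so the fingers close along the hinge direction at the knob.

Call:
{"fn": "step_arm", "kwargs": {
  "targets": "0 0 0 0 0 8.2 70; 0 0 0 0 0 8.2 70; 0 0 0 0 0 8.2 70; 0 0 0 0 0 8.2 70; 0 0 0 0 0 8.2 70"
}}

```text
time_s: 11.2
position: [557.7, -103.0, 262.7]
orientation: [3.141, 0.0, 0.758]
wrist_force: [0.6, -1.0, -0.2]
width: 70.2
gripper_force: 0.0
```

Call:
{"fn": "step_arm", "kwargs": {
  "targets": "0 0 0 0 0 8.2 70; 0 0 0 0 0 8.2 70; 0 0 0 0 0 8.2 70; 0 0 0 0 0 8.2 70; 0 0 0 0 0 8.2 70"
}}

```text
time_s: 11.7
position: [557.7, -103.0, 262.7]
orientation: [3.141, -0.0, 0.043]
wrist_force: [-0.2, -0.5, -0.4]
width: 69.9
gripper_force: 0.0
```

Call:
{"fn": "step_arm", "kwargs": {
  "targets": "0 0 0 0 0 7.8 70; -13 -24 10 0 0 0 70; -13 -24 10 0 0 0 70; -13 -24 10 0 0 0 70; -13 -24 10 0 0 0 70"
}}

```text
time_s: 12.2
position: [513.8, -2.0, 222.3]
orientation: [3.142, -0.0, -0.088]
wrist_force: [0.4, 0.6, 0.5]
width: 70.1
gripper_force: 0.0
```

Run:
```python
from h import *
delta([497,-4,124.5])
c=cams.camera("scene");print(place_of(c,"lid_knob")[:1])
delta([497,-4,124.5])
```

```text
t 12.2 pos [513.8  -2.  222.3] rpy [ 3.142 -0.    -0.088] tool delta [-16.6   3.4  97.8] F [0.4 0.6 0.5] w 70.06065053093086 j [-0.13  0.32  1.82 -0.    1.    1.53]
[{'centre': [494.8, -3.9, 144.6], 'score': 0.69}]
t 12.3 pos [512.7  -0.7 221.8] rpy [-3.141e+00  2.000e-03 -8.600e-02] tool delta [-15.1   4.6  97.3] F [0.  0.6 0.1] w 70.18633868489191 j [-0.13  0.32  1.82  0.    1.    1.53]
```

Call:
{"fn": "step_arm", "kwargs": {
  "targets": "-15.5 4 0 0 0 0 70; 0 0 15 0 0 0 70; 0 0 20 0 0 0 70; 0 0 20 0 0 0 70; 0 0 20 0 0 0 70"
}}

```text
time_s: 12.8
position: [499.1, -6.1, 147.3]
orientation: [3.141, -0.001, -0.088]
wrist_force: [0.3, -0.2, 0.7]
width: 70.1
gripper_force: 0.0
```

Call:
{"fn": "step_arm", "kwargs": {
  "targets": "0 0 12 0 0 0 70; 0 0 10 0 0 0 70; 0 0 0 0 0 0 60; 0 0 0 0 0 0 50; 0 0 0 0 0 0 40"
}}

```text
time_s: 13.3
position: [499.0, -5.6, 126.3]
orientation: [3.141, -0.001, -0.088]
wrist_force: [0.8, -0.6, -0.2]
width: 51.4
gripper_force: 0.0
```

Run:
```python
from h import *
c=cams.camera("scene");print(place_of(c,"lid_knob")[:1])
delta([497,-4,124.5])
cv2.imwrite("pics/s3.png",cv2.resize(c["pixels"][120:240,220:380,::-1],(800,600)))
```

```text
[{'centre': [495.2, -5.5, 144.7], 'score': 0.83}]
t 13.4 pos [498.9  -5.6 126.2] rpy [ 3.141e+00 -1.000e-03 -8.800e-02] tool delta [-2.  -1.4  1.7] F [-0.2  0.2  0.7] w 43.73676434914651 j [-0.14  0.43  1.96 -0.    0.75  1.51]
```

View pics/s3.png

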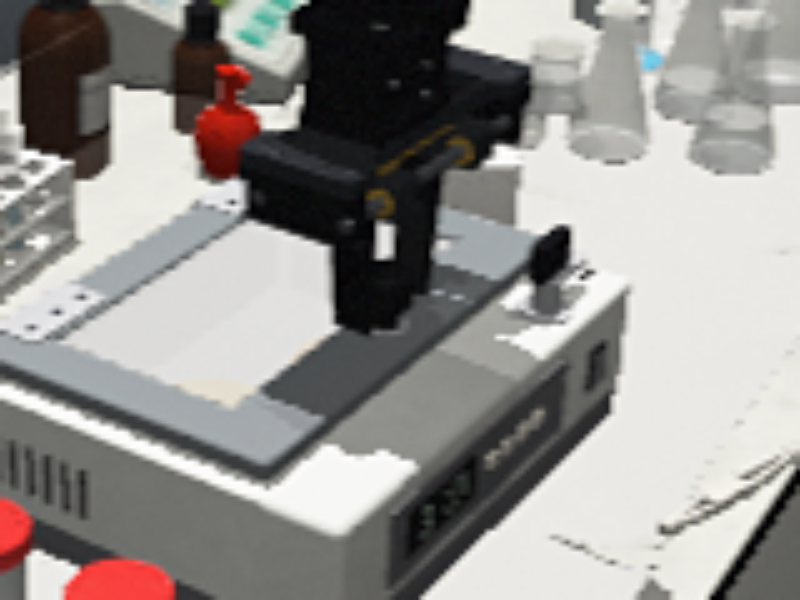

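The crop shows the fingers astride the knob at about (380,290), and the catch still on its line at (550,255). I'll close on the knob with a 2 mm correction.

Call:
{"fn": "step_arm", "kwargs": {
  "targets": "-2 -1 1 0 0 0 36; 0 0 0 0 0 0 30; 0 0 0 0 0 0 20; 0 0 0 0 0 0 20; 0 0 0 0 0 0 20"
}}

```text
time_s: 13.9
position: [496.6, -4.2, 124.7]
orientation: [-3.142, 0.0, -0.088]
wrist_force: [-0.8, 2.6, 3.0]
width: 29.0
gripper_force: 30.0
```

Call:
{"fn": "step_arm", "kwargs": {
  "targets": "0 0 0 0 0 0 20; 0 0 0 0 0 0 20; 0.3 0 -3 0 -1 0 20; 0.3 0 -3 0 -1 0 20; 0.3 0 -3 0 -1 0 20"
}}

```text
time_s: 14.4
position: [497.4, -4.2, 133.2]
orientation: [-3.141, 0.054, -0.088]
wrist_force: [-0.9, 4.6, -4.3]
width: 28.9
gripper_force: 30.0
```

Run:
```python
from h import *
delta([497,-4,124.5]);s=sensors.sense();print(s["gripper_force"],s["ft_torque"])
```

```text
t 14.4 pos [497.4  -4.2 133.2] rpy [-3.141  0.054 -0.088] tool delta [ 0.1 -0.2  8.8] F [-0.9  4.6 -4.3] w 28.850103108802067 j [-0.14  0.44  1.92 -0.    0.83  1.52]
29.999411817407236 [ 0.62226699  0.0032087  -0.04407523]
```

The lid is lifting with small forces. Continuing the arc at 2° per row.

Call:
{"fn": "step_arm", "kwargs": {
  "targets": "0.55 0 -6 0 -2 0 20; 0.55 0 -6 0 -2 0 20; 0.55 0 -6 0 -2 0 20; 0.55 0 -6 0 -2 0 20; 0.55 0 -6 0 -2 0 20"
}}

```text
time_s: 14.9
position: [504.0, -4.6, 162.7]
orientation: [-3.141, 0.229, -0.088]
wrist_force: [-0.3, 4.8, -4.5]
width: 28.7
gripper_force: 30.0
```

Call:
{"fn": "step_arm", "kwargs": {
  "targets": "0.55 0 -6 0 -2 0 20; 0.55 0 -6 0 -2 0 20; 0.55 0 -6 0 -2 0 20; 0.55 0 -6 0 -2 0 20; 0.55 0 -6 0 -2 0 20"
}}

```text
time_s: 15.4
position: [515.5, -5.3, 190.5]
orientation: [-3.141, 0.403, -0.087]
wrist_force: [0.8, 6.4, -3.3]
width: 29.1
gripper_force: 30.0
```

Run:
```python
from h import *
def chk():
    delta([497,-4,124.5]);s=sensors.sense();print(s["gripper_force"],s["ft_torque"])
    p=np.array(s["position"])-19*R.from_euler("xyz",s["orientation"]).as_matrix()[:,2]
    d=p-[669.3,-18.3,110.5]; u=-(d[0]*np.cos(.085)-d[1]*np.sin(.085))
    print("lid deg",np.degrees(np.arctan2(d[2],u)-np.arctan2(32,173)),"r",np.hypot(u,d[2]),"vs",np.hypot(32,173))
chk()
```

```text
t 15.4 pos [515.5  -5.3 190.5] rpy [-3.141  0.403 -0.087] tool delta [ 8.9  0.3 68. ] F [ 0.8  6.4 -3.3] w 29.102815971576028 j [-0.13  0.53  1.62 -0.02  1.39  1.53]
29.99913671548711 [ 0.69096626 -0.49036696 -0.30438334]
lid deg 23.07896970158501 r 176.31694577868322 vs 175.93464695732902
```

Call:
{"fn": "step_arm", "kwargs": {
  "targets": "0.55 0 -6 0 -2 0 20; 0.55 0 -6 0 -2 0 20; 0.55 0 -6 0 -2 0 20; 0.55 0 -6 0 -2 0 20; 0.55 0 -6 0 -2 0 20"
}}

```text
time_s: 15.9
position: [531.6, -6.5, 215.9]
orientation: [-3.14, 0.578, -0.087]
wrist_force: [0.5, 8.9, -3.1]
width: 29.3
gripper_force: 30.0
```

Call:
{"fn": "step_arm", "kwargs": {
  "targets": "0.55 0 -6 0 -2 0 20; 0.55 0 -6 0 -2 0 20; 0.55 0 -6 0 -2 0 20; 0.55 0 -6 0 -2 0 20; 0.55 0 -6 0 -2 0 20"
}}

```text
time_s: 16.4
position: [551.8, -7.8, 238.0]
orientation: [-3.139, 0.752, -0.086]
wrist_force: [-0.8, 10.4, -3.6]
width: 29.1
gripper_force: 30.0
```

Call:
{"fn": "step_arm", "kwargs": {
  "targets": "0.55 0 -6 0 -2 0 20; 0.55 0 -6 0 -2 0 20; 0.55 0 -6 0 -2 0 20; 0.3 0 -3 0 -1 0 20; 0 0 0 0 0 0 20"
}}

```text
time_s: 16.9
position: [568.1, -8.9, 251.1]
orientation: [-3.138, 0.875, -0.084]
wrist_force: [-1.8, 13.2, -0.8]
width: 29.3
gripper_force: 30.0
```

Call:
{"fn": "step_arm", "kwargs": {
  "targets": "0 0 0 0 0 0 20; 0 0 0 0 0 0 20; 0 0 0 0 0 0 20; 0 0 0 0 0 0 20; 0 0 0 0 0 0 20"
}}

```text
time_s: 17.4
position: [568.0, -8.9, 251.0]
orientation: [-3.138, 0.873, -0.084]
wrist_force: [-0.4, 13.3, -2.1]
width: 28.5
gripper_force: 30.0
```

Run:
```python
from h import *
s=sensors.sense();print(s["gripper_force"],s["wrist_force"],s["ft_torque"])
p=np.array(s["position"])-19*R.from_euler("xyz",s["orientation"]).as_matrix()[:,2]
d=p-[669.3,-18.3,110.5]; u=-(d[0]*np.cos(.085)-d[1]*np.sin(.085))
print("lid deg",np.degrees(np.arctan2(d[2],u)-np.arctan2(32,173)),"r",np.hypot(u,d[2]))
c=cams.camera("scene")
print(p,place_of(c,"lid_knob")[:1],place_of(c,"catch_nose")[:1])
cv2.imwrite("pics/s4.png",cv2.resize(c["pixels"][60:260,200:440,::-1],(720,600)))
```

```text
29.99859773553908 [-0.42939584 13.27525538 -2.11698949] [ 1.05143506 -0.75302305 -1.39611595]
lid deg 49.80665091150209 r 175.87529305648408
[582.49707161 -10.21957831 263.24993315] [{'centre': [580.9, -12.2, 264.8], 'score': 0.91}] [{'centre': [431.8, -130.6, 121.4], 'score': 0.58}]
```

View pics/s4.png

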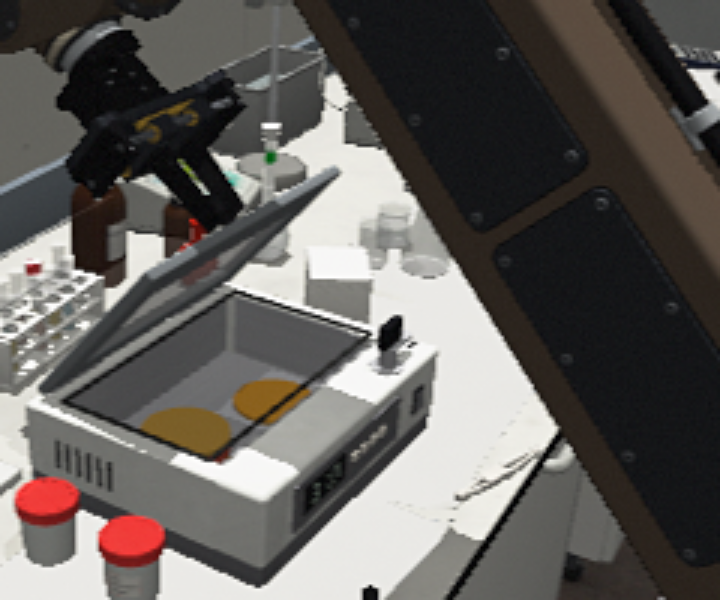

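The lid stands open, its edge running from (45,385) to (335,172), with the knob still gripped near (225,215). The plates are in place at (185,430) and (270,400), and the catch is still turned at (390,335). The lid measures 49.8° and is at rest, so I'm handing in.

```bash
python3 -c "
from bench import order
print(order.close_job())"
```

```text
the job is handed in; nothing more can be done
None
```

The catch is on its black line (about 1.58 rad) and the gripper is holding the lid by its knob at 49.8° by my measurement. I handed the job in at about 17.5 s; no verdict came back.

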